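# Change the label roll on the specimen-label stand

### The job

Change the label roll on the bench stand: lift the empty cardboard core off the upright spindle and put it in the white bin, then lower the tall label roll (not the short one) over the spindle until it sits fully on the disc before letting it go. Then slide the slotted guide fence towards the roll until its upright plate is in line with the small brass mark on the base, and after that tighten the black clamp knob by turning it clockwise to its stop. Leave the other things on the bench where they are.

Things in the scene. Friction and masses are not known exactly. Their poses are not given: they have to be found in the camera images.
- stand: Label-roll stand, fixed to the bench: dark steel base plate 180 (x) x 290 (y) x 12 mm. Origin: centre of its underside, on the bench. Its y axis is the fence's sliding line; the spindle stands at x 0, y -90 mm, the clamp knob at x +30, y +65 mm. Also carries a bolt head (26 mm above the bench) at x -30, y +65 mm. A fixed jar and bottle, up to 105 mm high, stand 30 mm or more beyond it.
- spindle_seat (a point): Centre of the top of the grey turntable disc (84 mm across), 22 mm above the bench, on the spindle axis; stand axes. The fixed steel spindle rises 64 mm from here, 26 mm in diameter, its last 12 mm tapering to 14 mm.
- core: Empty cardboard core, loose: tube 38 mm outside, 30 mm bore, 76 mm high, 30 g. Origin: centre of its lower end, z along the tube. Starts upright on the spindle, standing on the disc.
- core_mid (a point): Centre of the core (38 mm above its origin).
- roll: The tall label roll, loose, standing upright on the bench: white paper on a cardboard core, 62 mm outside, 30 mm bore right through, 76 mm high, about 0.13 to 0.25 kg. Origin: centre of its lower end, z up along the bore.
- roll_short: Short roll, the same diameter and bore as the tall one but only 40 mm high; stands upright. Not to be moved. It and the tall roll may swap places.
- bin: White open square bin, fixed: 140 x 140 x 80 mm high, walls and floor 4 mm. Origin: centre of its underside.
- fence (a joint): Aluminium guide fence: upright plate 140 (x) x 6 x 60 mm on the spindle-side end of a slotted foot 140 x 130 x 6 mm. Slide along the stand's y (m): 0 farthest from the spindle, grows towards it (stand's -y) to a stop at 0.065, beyond the mark. Starts at 0 to 0.018; friction about 3 N, stays where left.
- fence_end (a point): On the fence: foot of the upright plate at its +x end (stand axes), in the middle of the plate's 6 mm thickness, at the base's top (12 mm above the bench). To be in line with the mark along the stand's y.
- fence_tab (a point): Grip point of the fence's pull tab: upright aluminium block 24 (x) x 12 (y) mm, top 64 mm above the bench; the point is on its centre line 50 mm above the bench (foot top at 18 mm). Grip the faces 12 mm apart, jaws closing along the stand's y. It stands 88 mm to -x of the knob's axis and 85 mm to +y of the upright plate.
- mark: The mark: fixed brass tab 18 (x) x 6 (y) x 14 mm high on the base plate just beyond the +x end of the fence plate, with the stand's axes. Origin: centre of its underside. It marks where the 6 mm upright plate must stand (centre to centre along the stand's y); its place differs from start to start.
- knob (a joint): Black bar-shaped clamp knob, hinge about the vertical (rad). At 0 its bar lies along the stand's x; it grows as the knob turns clockwise seen from above, up to the stop at 1.4, which is tight. Starts loose, 0 to 0.25. It turns on the base (the fence slides beneath it); friction about 0.06 N m.
- knob_grip (a point): Grip point of the knob: on its axis, 49 mm above the bench, at mid-height of the bar (64 mm long, 14 mm thick, from 34 to 64 mm above the bench). Axes turn with the knob: x along the bar.
- jar_a: Bystander: specimen jar with orange lid, 54 mm wide, 66 mm high, near the robot. Origin: centre of its underside.
- slide_box: Bystander: cream slide box 99 x 84 x 53 mm, to the left of the stand. Origin: centre of its underside.
- cover_box: Bystander: small blue box of cover glasses 75 x 65 x 30 mm, to the right near the robot. Origin: centre of its underside.
There are look-alikes about, which are no part of the job. What is shaped like the core but blue or purple is not meant. What is shaped like the roll but pink is not meant.

How it is judged:
By the outcome, as a careful person would: the job done as asked, in the order asked, and still so for the second after the job is handed in, with the robot touching nothing.
It also fails if it takes over 67 s, if anything falls off the work surface, if the arm or the gripper's body presses on something with over 40 N, if the wrist force passes 120 N, or if a joint passes its speed limit or range.

### The arm

A 7-joint arm with a two-finger parallel gripper is mounted at the origin on the work surface. World frame = base frame: x ahead of the robot, y to its left, z up, the work surface at z = 0. Lengths are in mm, angles in rad, forces in N, time in s.
With the tool pointing down it reaches from about 400 to 850 mm from the base axis. Payload 6.9 kg.
Tool frame: the origin (TCP) lies midway between the tips of the shut fingers; the grasp point (between the pads) lies 19 mm behind it; z points along the fingers, y is the line along which they close (so a half turn about z gives the same grasp; the last joint's range is limited). The gripper opens to 85 mm and grips with 20 to 120 N. Pads are 22 mm wide; open, the fingers measure 114 mm over their backs; the gripper's body (76 mm by 85 mm) begins 54 mm behind the grasp point. The pads swing forward as they close: fully open they stand 13 mm farther back than shut.
Start: joints at [1.317, 0.507, -0.238, 1.5, 0.126, 1.149, -0.155], TCP at [219.44, -585.199, 231.275] pointing down, gripper open.
Joint ranges: [-3.08, 3.08], [-0.24, 2.05], [-1.43, 1.35], [0, 2.5], [-1.52, 4.66], [0.17, 1.96], [-2.89, 2.89]. Speed limits (rad/s): [2.39, 2.39, 3.14, 3.14, 3.14, 3.14, 3.14].

### API

Orientations are given as a unit quaternion [w, x, y, z].
In Python, from station import arm, optics gives the robot as it stands. The module is installed in compiled form; this text tells all that it offers.
- The arm moves only by the tool apply_moves, never from a script. Its arguments are lists of equal length, an entry for each row: "xyz": the shift along the tool's x, y, z in m, a list of three; "rot": the turn, a rotation vector about the tool's x, y, z in degrees, a list of three; "grip": the finger opening in m, from 0 to 0.0854. In form: {"xyz": [[x, y, z], ...], "rot": [[rx, ry, rz], ...], "grip": [grip, ...]}. A call has 1 to 20 rows; each row is the pose to reach, as a shift and turn from the pose commanded when the call began, along the tool's axes at that moment; what a row does not reach only later rows make up. A row lasts 1/10 s, in which the tool goes at most 50 mm and 8.59 degrees, less where a joint would pass 70% of its speed; a pose out of reach is approached as far as the arm can. A call with a gripper value outside its range is refused whole. The fingers move at their own pace and stop on an object; "newtons" is the grip in N (left out, the last holds). Time passes only in rows, so rows that repeat a pose let the fingers close. It gives the time, the measured TCP pose, the force, the opening and the grip force at its end, in the units of the state.
- arm.get_obs(): the state, without advancing time (a new reading comes with each control period).
- optics.capture(name): name is "scene" or "side" or "wrist"; returns a dict with "frame" (480x640x3 uint8, red, green, blue), "z_map" (480x640 float32, mm along the optical axis (not along the pixel's ray), 0 where there is no reading), "fx", "fy", "cx", "cy" (pixels), "cam_to_world" (4x4, takes a point from camera to world coordinates). Camera axes: x right, y down, z forward; pixel columns grow to the right and rows downward; lengths in mm; the calibration is good to about 2 mm. A picture is of the moment at which its call begins.
- arm.finish_job(): hands the job in; it is judged then, once.
The state is a dict: "time_s": time; "joints": joint angles; "joint_vel": joint speeds; "tau": joint torques, N m; "position": TCP position; "eef_rot": TCP orientation; "ft_force": force on the tool from outside, world axes, zero at the start; "moment": the same for the moment, N m; "opening": finger opening in mm; "grip_force": force on a finger pad.
Only numpy, scipy, OpenCV 4.12 (cv2) and the standard library are available. Lean on these libraries where they do the work, as an engineer would, in place of code of your own. Each camera call takes 0.05 s, during which the arm holds its last target. There are 200 camera calls.

## Working session

There is one attempt and no reset: what is moved stays moved. The work goes in short steps, Python scripts to look and compute and a tool call to move; the robot and the scene stay as the last step left them, time stands still between calls to the robot, and variables do not carry over. Pictures are saved under pics/ and viewed, at most 12 in all, crops included, and the job is handed in when it is done.

Besides the shell and the picture viewer there is one more tool, called after "Request:" as a command line: name --argument value ..., lists and objects as JSON in quotes. apply_moves: Moves the arm, as the interface text tells. Its arguments: {"type":"object","properties":{"xyz":{"type":"array"},"rot":{"type":"array"},"grip":{"type":"array"},"newtons":{"type":"number"}},"required":["xyz","rot","grip"]}

```bash
mkdir -p pics
cat > h.py <<'E'
import numpy as np,cv2
from station import arm,optics
def snap(n,out):
    c=optics.capture(n); np.savez(out,**c); cv2.imwrite(f'pics/{out}.png',c['frame'][:,:,::-1]); return c
def load(out): return dict(np.load(out+'.npz'))
def ray(c,u,v):
    T=c['cam_to_world']; d=T[:3,:3]@np.array([(u-c['cx'])/c['fx'],(v-c['cy'])/c['fy'],1]); return T[:3,3],d
def onplane(c,u,v,z):
    o,d=ray(c,u,v); return o+d*(z-o[2])/d[2]
def cloud(c):
    v,u=np.mgrid[:480,:640]; z=c['z_map']; p=np.stack([(u-c['cx'])/c['fx']*z,(v-c['cy'])/c['fy']*z,z],-1)
    T=c['cam_to_world']; w=p@T[:3,:3].T+T[:3,3]; w[z==0]=np.nan; return w
E
python3 - <<'E'
from h import *
print(arm.get_obs())
for n in('scene','side','wrist'):
    c=snap(n,n+'0'); print(n,c['fx'],c['cam_to_world'].round(3).tolist())
E
```

```text
{'time_s': 0.0, 'joints': array([ 1.3175148 ,  0.50833685, -0.23753124,  1.50112652,  0.12568644,
        1.1488855 , -0.15481901]), 'joint_vel': array([ 0.00061279, -0.00015081, -0.00037146, -0.00095062,  0.00096324,
        0.00083549, -0.00024037]), 'tau': array([-6.05920263e-05, -6.20599580e+01, -2.18651041e+00, -2.49647534e+01,
        1.29144112e-02,  1.18279769e-02, -1.45710840e-05]), 'position': array([ 219.21958241, -584.76368691,  230.43267336]), 'eef_rot': array([-8.68539296e-04,  9.83952407e-01,  1.78428919e-01, -1.65444906e-04]), 'ft_force': array([-0.42191144, -0.24230663, -0.04953601]), 'moment': array([ 0.00712381, -0.04611795,  0.05061775]), 'grip_force': 0.0, 'opening': 85.40873670636697}
scene 501.61722061609794 [[0.26, 0.583, -0.77, 1396.767], [0.966, -0.165, 0.201, -199.326], [-0.01, -0.795, -0.606, 725.661], [0.0, 0.0, 0.0, 1.0]]
side 499.7056569548118 [[0.984, -0.129, 0.121, 408.562], [-0.176, -0.645, 0.744, -811.97], [-0.018, -0.753, -0.657, 796.703], [0.0, 0.0, 0.0, 1.0]]
wrist 331.8906141947964 [[0.351, -0.887, -0.302, 296.053], [-0.936, -0.333, -0.111, -556.338], [-0.002, 0.321, -0.947, 373.192], [0.0, 0.0, 0.0, 1.0]]
```

View pics/scene0.png

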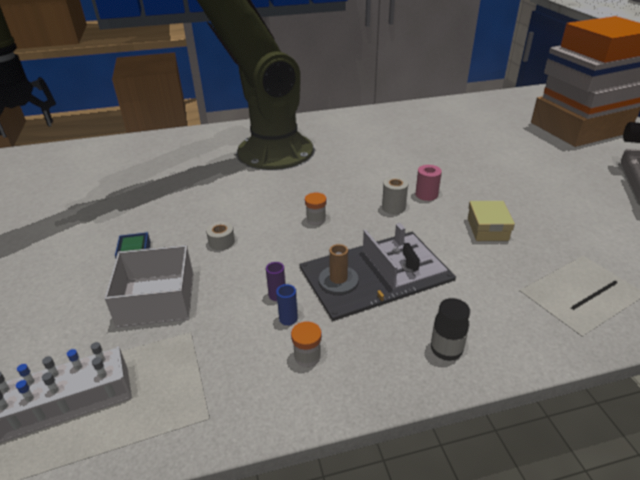

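View pics/side0.png

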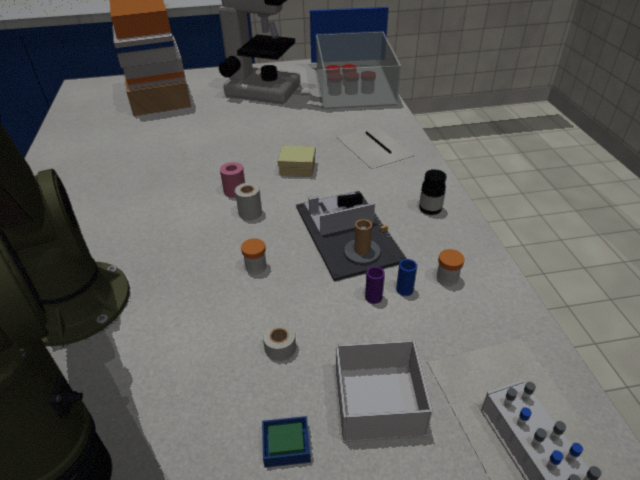

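The candidates for each target, with pixels in the scene and side views:
- **Core:** brown tube on the spindle at scene (339,262) / side (363,237). Look-alikes are purple (276,281)/(374,285) and blue (287,303)/(407,277).
- **Tall roll:** white, at scene (395,195) / side (249,201). Look-alikes are the short roll (220,236)/(280,342) and the pink one (428,182)/(232,179).
- **Other parts:** bin at (152,285)/(381,388), fence at (405,255)/(340,212), knob at (411,257)/(350,200), mark at (381,294)/(384,228).

I choose the brown core and the tall white roll.

Run:
```python
from h import *
S,D=load('scene0'),load('side0')
def top(name,su,sv,du,dv,r=30,zmin=10,zmax=120):
    for c,u,v in((S,su,sv),(D,du,dv)):
        w=cloud(c)[v-r:v+r,u-r:u+r].reshape(-1,3); f=c['frame'][v-r:v+r,u-r:u+r].reshape(-1,3)
        k=(w[:,2]>zmin)&(w[:,2]<zmax); w=w[k]
        zt=np.percentile(w[:,2],97); t=w[w[:,2]>zt-6]
        print(name,'ztop',zt.round(1),'rect',np.round(np.hstack([(a if np.ndim(a) else [a]) for a in cv2.minAreaRect(t[:,:2].astype(np.float32))]),1), 'circ',np.round(cv2.minEnclosingCircle(t[:,:2].astype(np.float32))[0],1))
top('roll',395,195,249,201,20)
top('short',220,236,280,342,20)
top('core',339,250,363,228,14)
top('bin',152,285,381,388,55)
# base plate
for c,(a,b,e,f) in((S,(290,220,460,320)),(D,(290,185,410,280))):
    w=cloud(c)[b:f,a:e].reshape(-1,3); g=c['frame'][b:f,a:e].reshape(-1,3).max(1)
    k=(abs(w[:,2]-12)<5)&(g<75); print(k.sum(),cv2.minAreaRect(w[k,:2].astype(np.float32)),np.median(w[k,2]))
print('noise',[np.nanstd(cloud(c)[s][...,2]) for c,s in((S,np.s_[340:360,230:260]),(D,np.s_[300:320,180:220]))])
out=[cv2.resize(S['frame'][215:325,285:465],(720,440),interpolation=cv2.INTER_CUBIC)]
cv2.imwrite('pics/c1.png',out[0][:,:,::-1])
```

```text
roll ztop 77.5 rect [398.5 239.4  60.5  63.6  85. ] circ [398.4 238.5]
roll ztop 76.6 rect [398.4 235.4  60.8  62.2   7. ] circ [399.9 233.9]
short ztop 41.6 rect [ 424.8 -202.5   60.1   63.2   68.9] circ [ 425.8 -204.2]
short ztop 41.8 rect [ 424.2 -207.4   60.9   62.2    1.7] circ [ 424.7 -207.4]
core ztop 98.9 rect [642.8  21.   34.2  37.9  74.6] circ [642.4  20.5]
core ztop 97.2 rect [642.4  16.3  35.6  37.8  13.2] circ [643.7  17. ]
bin ztop 79.5 rect [ 581.8 -351.9  141.3  145.2   83.7] circ [ 580.9 -352. ]
bin ztop 80.2 rect [ 581.6 -355.4  143.3  140.5   83.3] circ [ 581.3 -356.1]
3573 ((636.4585571289062, 70.8005142211914), (183.15635681152344, 363.85931396484375), 8.911606788635254) 11.904840639460417
2717 ((628.1024169921875, 105.0302963256836), (179.39022827148438, 293.4931640625), 8.73833179473877) 11.063322523885404
noise [np.float64(1.2651999304807764), np.float64(1.5042671480236642)]
```

View pics/c1.png

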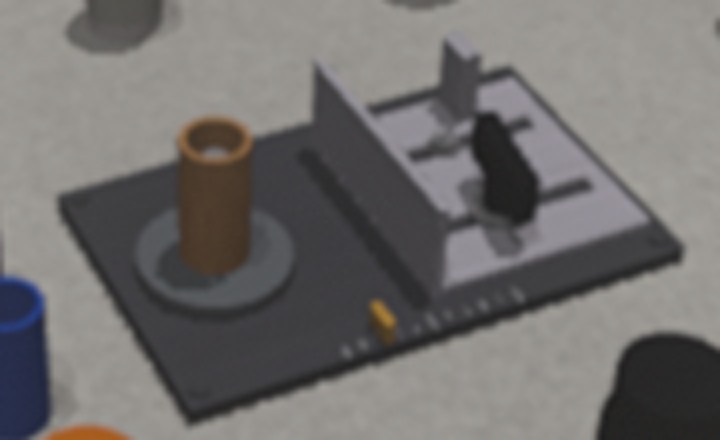

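The close crop shows the brown core on the grey disc at crop (215,195) and the mark at (383,318). The fence plate, the tab (460,75) and the knob (503,165) are also in view. I'll hover above the core and measure with the wrist camera.

Request:
apply_moves --xyz '[[0.05, -0.034, 0], [0.1, -0.068, 0], [0.14, -0.096, 0], [0.18, -0.123, 0], [0.22, -0.15, 0], [0.26, -0.178, 0], [0.3, -0.205, 0], [0.34, -0.232, 0], [0.38, -0.26, 0], [0.42, -0.287, 0], [0.46, -0.314, 0], [0.5, -0.342, 0], [0.53, -0.362, 0], [0.56, -0.383, 0], [0.585, -0.4, 0], [0.6, -0.41, 0], [0.608, -0.416, 0], [0.608, -0.416, 0], [0.608, -0.416, 0], [0.608, -0.416, 0]]' --rot '[[0, 0, -5], [0, 0, -10], [0, 0, -15], [0, 0, -20], [0, 0, -25], [0, 0, -30], [0, 0, -35], [0, 0, -40], [0, 0, -45], [0, 0, -50], [0, 0, -55], [0, 0, -60], [0, 0, -65], [0, 0, -70], [0, 0, -74], [0, 0, -77], [0, 0, -78.2], [0, 0, -78.2], [0, 0, -78.2], [0, 0, -78.2]]' --grip '[0.0854, 0.0854, 0.0854, 0.0854, 0.0854, 0.0854, 0.0854, 0.0854, 0.0854, 0.0854, 0.0854, 0.0854, 0.0854, 0.0854, 0.0854, 0.0854, 0.0854, 0.0854, 0.0854, 0.0854]'

```text
time_s: 2.15
position: [642.3, 16.1, 231.3]
eef_rot: [0.0, 0.652, 0.758, -0.0]
ft_force: [0.2, -1.5, -0.7]
opening: 85.8
grip_force: 0.0
```

```bash
cat >> h.py <<'E'
from scipy.spatial.transform import Rotation as R
def plan(x,y,z,heading):
    o=arm.get_obs(); q=o['eef_rot']; T=R.from_quat([q[1],q[2],q[3],q[0]]); M=T.as_matrix()
    h=np.degrees(np.arctan2(M[1,0],M[0,0])); d=M.T@(np.array([x,y,z])-o['position'])
    print('t',o['time_s'],'pos',o['position'].round(1),'head',round(h,2),'tilt',M[:,2].round(4),'-> xyz',d.round(1),'rotz',round((-(heading-h)+180)%360-180,2),'j',o['joints'].round(2),'open',round(o['opening'],1),'F',o['ft_force'].round(1))
E
python3 - <<'E'
from h import *
plan(642.8,18.5,66,98.74); c=snap('wrist','w1'); w=cloud(c)
k=(w[...,2]>90)&(w[...,2]<103)&(abs(w[...,0]-642)<50)&(abs(w[...,1]-18)<50); t=w[k]
print(k.sum(),np.median(t[:,2]),cv2.minAreaRect(t[:,:2].astype(np.float32)),cv2.minEnclosingCircle(t[:,:2].astype(np.float32)))
S,D=load('scene0'),load('side0')
for n,a,b in(('pink',(428,182),(232,179)),('purple',(276,281),(374,285)),('blue',(287,303),(407,277))):
  for c2,(u,v) in((S,a),(D,b)):
    q=cloud(c2)[v-20:v+20,u-11:u+11].reshape(-1,3); q=q[(q[:,2]>15)]; zt=np.percentile(q[:,2],97); q=q[q[:,2]>zt-6]
    print(n,zt.round(),cv2.minEnclosingCircle(q[:,:2].astype(np.float32)))
E
```

```text
t 2.15 pos [642.3  16.1 231.3] head 98.61 tilt [-2.0e-04 -1.1e-03 -1.0e+00] -> xyz [  2.5   1.  165.3] rotz -0.13 j [ 0.32  0.59 -0.67  1.45  0.38  1.23 -0.25] open 85.8 F [ 0.2 -1.5 -0.7]
683 97.64722505892519 ((641.8333740234375, 19.318693161010742), (36.87174606323242, 37.0954704284668), 5.496728420257568) ((641.7413940429688, 19.098209381103516), 18.976716995239258)
pink 78.0 ((365.3621520996094, 347.60870361328125), 34.16532516479492)
pink 77.0 ((374.2528076171875, 290.5732421875), 83.03578186035156)
purple 77.0 ((671.6944580078125, -107.51045989990234), 55.228973388671875)
purple 76.0 ((636.8993530273438, -113.215087890625), 20.61804962158203)
blue 76.0 ((708.6912841796875, -100.64498138427734), 19.667165756225586)
blue 76.0 ((708.4172973632812, -105.43460083007812), 20.44002914428711)
```

View pics/w1.png

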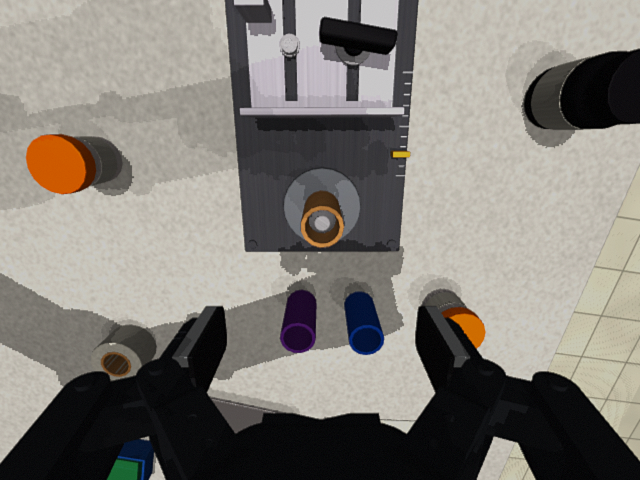

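The wrist view shows the core rim at (322,226), the mark at (401,154), the plate top at (322,111) and the knob bar at (358,36). The core's top centre is about (642.2, 19) at z 98. I'll descend and grip it.

Request:
apply_moves --xyz '[[0.003, 0.0005, 0.03], [0.003, 0.0005, 0.06], [0.003, 0.0005, 0.09], [0.003, 0.0005, 0.11], [0.003, 0.0005, 0.125], [0.003, 0.0005, 0.14], [0.003, 0.0005, 0.155], [0.003, 0.0005, 0.165], [0.003, 0.0005, 0.171], [0.003, 0.0005, 0.171], [0.003, 0.0005, 0.171], [0.003, 0.0005, 0.171], [0.003, 0.0005, 0.171], [0.003, 0.0005, 0.171], [0.003, 0.0005, 0.171], [0.003, 0.0005, 0.171], [0.003, 0.0005, 0.171], [0.003, 0.0005, 0.171]]' --rot '[[0, 0, 0], [0, 0, 0], [0, 0, 0], [0, 0, 0], [0, 0, 0], [0, 0, 0], [0, 0, 0], [0, 0, 0], [0, 0, 0], [0, 0, 0], [0, 0, 0], [0, 0, 0], [0, 0, 0], [0, 0, 0], [0, 0, 0], [0, 0, 0], [0, 0, 0], [0, 0, 0]]' --grip '[0.0854, 0.0854, 0.0854, 0.0854, 0.0854, 0.0854, 0.0854, 0.0854, 0.0854, 0.0854, 0.03, 0.03, 0.03, 0.03, 0.03, 0.03, 0.03, 0.03]' --newtons 25

```text
time_s: 4.0
position: [643.0, 20.9, 60.9]
eef_rot: [0.0, 0.651, 0.759, 0.0]
ft_force: [-1.2, -1.2, 4.8]
opening: 36.2
grip_force: 30.3
```

Run:
```python
from h import *
plan(581.5,-353.7,200,98.7)
c=load('w1'); w=cloud(c)
# plate top in wrist view, mark, knob, tab
def rect(n,u0,u1,v0,v1,zl,zh,mx=256,mn=0):
    q=w[v0:v1,u0:u1].reshape(-1,3); g=c['frame'][v0:v1,u0:u1].reshape(-1,3).max(1); k=(q[:,2]>zl)&(q[:,2]<zh)&(g<mx)&(g>=mn); q=q[k]
    print(n,k.sum(),np.median(q,0).round(1),np.round(np.hstack([np.ravel(a) for a in cv2.minAreaRect(q[:,:2].astype(np.float32))]),1))
rect('plate',230,420,100,125,65,80)
rect('mark',385,420,143,165,20,32)
rect('knob',305,410,5,70,56,72,80)
rect('tab',225,280,0,40,56,72)
f=c['frame'][120:260,225:430].reshape(-1,3).max(1); q=w[120:260,225:430].reshape(-1,3); k=(abs(q[:,2]-12)<4)&(f<110)
h=cv2.convexHull(q[k,:2].astype(np.float32))[:,0]; print(cv2.approxPolyDP(h,8,True)[:,0].tolist() if 0 else np.round(h[::max(1,len(h)//14)],0).tolist())
```

```text
t 4.0 pos [643.   20.9  60.9] head 98.75 tilt [ 9.e-04 -0.e+00 -1.e+00] -> xyz [-360.9 -117.7 -139.2] rotz 0.05 j [ 0.27  0.75 -0.59  1.65  0.51  0.9  -0.37] open 36.2 F [-1.2 -1.2  4.8]
plate 1289 [628.4 112.7  71.9] [627.1 112.6 139.1   5.8   8.6]
mark 108 [712.4  86.7  25.5] [712.7  86.7  17.3   5.1   8.3]
knob 1583 [647.3 175.3  63.5] [647.9 176.4  14.2  63.4  89.2]
tab 265 [558.5 182.8  63.4] [558.2 183.4  23.6   4.7  10.7]
[[737.0, -20.0], [737.0, -13.0], [736.0, 1.0], [720.0, 99.0], [718.0, 112.0], [717.0, 116.0], [716.0, 120.0], [694.0, 117.0], [539.0, 93.0], [543.0, 69.0], [551.0, 19.0], [561.0, -45.0], [561.0, -46.0], [562.0, -47.0], [563.0, -48.0], [564.0, -48.0], [571.0, -47.0], [646.0, -36.0], [661.0, -34.0], [734.0, -21.0]]
```

Core gripped. Lifting it and carrying it to the bin.

Request:
apply_moves --xyz '[[0, 0, -0.01], [0, 0, -0.03], [0, 0, -0.06], [0, 0, -0.09], [0, 0, -0.12], [-0.02, -0.006, -0.14], [-0.06, -0.02, -0.14], [-0.1, -0.033, -0.14], [-0.14, -0.046, -0.14], [-0.18, -0.059, -0.14], [-0.22, -0.072, -0.14], [-0.26, -0.085, -0.14], [-0.3, -0.098, -0.14], [-0.33, -0.108, -0.14], [-0.35, -0.114, -0.13], [-0.36, -0.118, -0.11], [-0.361, -0.118, -0.08], [-0.361, -0.118, -0.05], [-0.361, -0.118, -0.02], [-0.361, -0.118, -0.005]]' --rot '[[0, 0, 0], [0, 0, 0], [0, 0, 0], [0, 0, 0], [0, 0, 0], [0, 0, 0], [0, 0, 0], [0, 0, 0], [0, 0, 0], [0, 0, 0], [0, 0, 0], [0, 0, 0], [0, 0, 0], [0, 0, 0], [0, 0, 0], [0, 0, 0], [0, 0, 0], [0, 0, 0], [0, 0, 0], [0, 0, 0]]' --grip '[0.03, 0.03, 0.03, 0.03, 0.03, 0.03, 0.03, 0.03, 0.03, 0.03, 0.03, 0.03, 0.03, 0.03, 0.03, 0.03, 0.03, 0.03, 0.03, 0.03]'

```text
time_s: 6.0
position: [579.8, -352.3, 62.1]
eef_rot: [-0.002, 0.651, 0.759, -0.0]
ft_force: [-0.5, 0.2, -0.2]
opening: 35.7
grip_force: 29.7
```

Run:
```python
from h import *
plan(581.5,-353.7,62,98.7)
c=snap('side','s2'); cv2.imwrite('pics/s2c.png',cv2.resize(c['frame'][180:480,240:560],(640,600))[:,:,::-1])
```

```text
t 6.0 pos [ 579.8 -352.3   62.1] head 98.83 tilt [-0.0035  0.0027 -1.    ] -> xyz [-1.6  1.5  0. ] rotz 0.13 j [ 0.84  0.8  -0.6   1.54  0.51  0.97  0.24] open 35.7 F [-0.5  0.2 -0.2]
```

View pics/s2c.png

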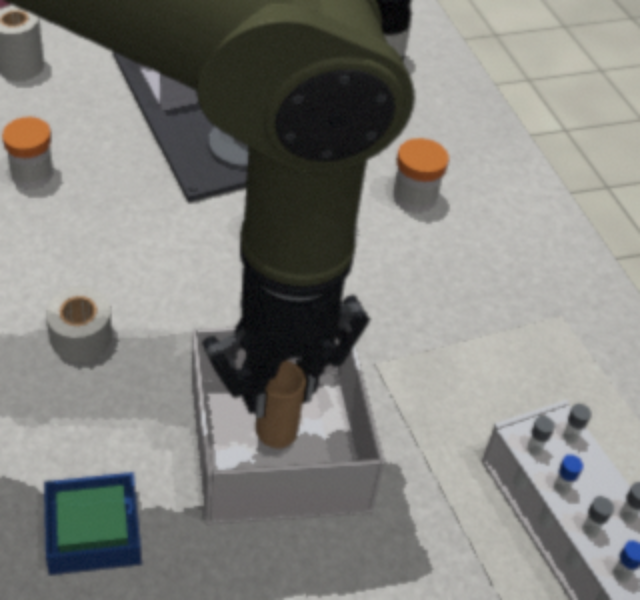

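The core hangs inside the bin, at crop (280,410). I'll lower it a little, release, rise, and head for the tall roll.

Request:
apply_moves --xyz '[[-0.001, 0.001, 0.008], [-0.001, 0.001, 0.012], [-0.001, 0.001, 0.012], [-0.001, 0.001, 0.012], [-0.001, 0.001, 0.012], [-0.001, 0.001, 0.012], [-0.001, 0.001, 0.0], [-0.001, 0.001, -0.03], [-0.001, 0.001, -0.07], [-0.001, 0.001, -0.11], [0.01, 0, -0.15], [0.05, -0.007, -0.17], [0.1, -0.014, -0.17], [0.15, -0.022, -0.17], [0.2, -0.029, -0.17], [0.25, -0.036, -0.17], [0.3, -0.043, -0.17], [0.35, -0.05, -0.17], [0.4, -0.058, -0.17], [0.45, -0.065, -0.17]]' --rot '[[0, 0, 0], [0, 0, 0], [0, 0, 0], [0, 0, 0], [0, 0, 0], [0, 0, 0], [0, 0, 0], [0, 0, 0], [0, 0, 0], [0, 0, 0], [0, 0, 0], [0, 0, 0], [0, 0, 0], [0, 0, 0], [0, 0, 0], [0, 0, 0], [0, 0, 0], [0, 0, 0], [0, 0, 0], [0, 0, 0]]' --grip '[0.03, 0.03, 0.055, 0.055, 0.055, 0.055, 0.055, 0.055, 0.055, 0.055, 0.0854, 0.0854, 0.0854, 0.0854, 0.0854, 0.0854, 0.0854, 0.0854, 0.0854, 0.0854]'

```text
time_s: 8.05
position: [448.6, 78.8, 236.5]
eef_rot: [0.001, 0.651, 0.759, 0.0]
ft_force: [0.9, 0.3, 1.0]
opening: 85.5
grip_force: 0.0
```

Run:
```python
from h import *
plan(398.5,237,230,98.7)
c=snap('side','s3');w=cloud(c)[320:450,320:450].reshape(-1,3); f=c['frame'][320:450,320:450].reshape(-1,3).astype(int)
k=(f[:,0]-f[:,2]>30); print(k.sum(),w[k].min(0),w[k].max(0))
```

```text
t 8.05 pos [448.6  78.8 236.5] head 98.76 tilt [ 1.9e-03 -5.0e-04 -1.0e+00] -> xyz [164.  -25.4   6.3] rotz 0.06 j [ 0.39  0.3  -0.81  1.91  0.26  1.03 -0.38] open 85.5 F [0.9 0.3 1. ]
337 [nan nan nan] [nan nan nan]
```

Request:
apply_moves --xyz '[[0.04, -0.006, 0], [0.08, -0.012, 0], [0.12, -0.019, 0], [0.145, -0.023, 0], [0.158, -0.025, 0], [0.16, -0.025, 0], [0.16, -0.025, 0], [0.16, -0.025, 0]]' --rot '[[0, 0, 0], [0, 0, 0], [0, 0, 0], [0, 0, 0], [0, 0, 0], [0, 0, 0], [0, 0, 0], [0, 0, 0]]' --grip '[0.0854, 0.0854, 0.0854, 0.0854, 0.0854, 0.0854, 0.0854, 0.0854]'

```text
time_s: 8.9
position: [400.9, 230.1, 235.5]
eef_rot: [0.0, 0.652, 0.759, -0.0]
ft_force: [-0.3, -0.6, 0.2]
opening: 85.6
grip_force: 0.0
```

Run:
```python
from h import *
c=snap('side','s3');W=cloud(c)[320:450,320:450].reshape(-1,3); f=c['frame'][320:450,320:450].reshape(-1,3).astype(int)
k=(f[:,0]-f[:,2]>30); print('core',k.sum(),np.nanmin(W[k],0),np.nanmax(W[k],0))
c=snap('wrist','w3'); w=cloud(c)
for n,lo,hi,cx,cy in(('roll',70,83,398,237),):
    k=(w[...,2]>lo)&(w[...,2]<hi)&(np.hypot(w[...,0]-cx,w[...,1]-cy)<50); t=w[k]
    print(n,k.sum(),np.median(t[:,2]),cv2.minAreaRect(t[:,:2].astype(np.float32)),cv2.minEnclosingCircle(t[:,:2].astype(np.float32)))
    v,u=np.where(k); print(u.mean(),v.mean(), c['frame'][k].mean(0))
f=c['frame'].astype(int); k=(f[...,0]-f[...,1]>50)&(f[...,2]-f[...,1]>10)&(w[...,2]>70)&(w[...,2]<83); 
if k.sum()>20: print('pink',k.sum(),cv2.minEnclosingCircle(w[k][:,:2].astype(np.float32)))
plan(398.5,237,41,98.7)
```

```text
core 263 [ 564.48640284 -378.27418684    5.66470356] [ 603.83612917 -291.00758242   82.68622353]
roll 2602 75.99975309500323 ((396.7664489746094, 237.9212646484375), (60.759220123291016, 60.839046478271484), 42.235069274902344) ((396.9034729003906, 237.66537475585938), 30.92825698852539)
318.4634896233666 211.7455803228286 [162.26748655 151.81860108 134.35780169]
pink 3570 ((362.5050048828125, 344.38055419921875), 30.669269561767578)
t 9.0 pos [400.9 230.1 235.3] head 98.65 tilt [ 1.e-04 -5.e-04 -1.e+00] -> xyz [  7.2  -1.4 194.3] rotz -0.05 j [ 0.05  0.32 -0.84  1.9   0.28  1.04 -0.75] open 85.5 F [-0.  -1.1  0.8]
```

View pics/w3.png

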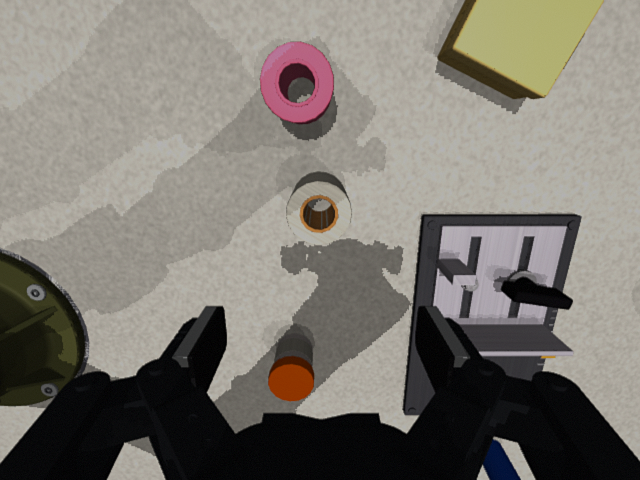

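The wrist view shows the tall white roll at (318,212), the pink one at (297,82), and the jar at (291,378), clear of the fingers. Roll centre is about (397.3, 237.5) at z 76. Descending to grip it.

Request:
apply_moves --xyz '[[0.008, -0.0024, 0.03], [0.008, -0.0024, 0.07], [0.008, -0.0024, 0.11], [0.008, -0.0024, 0.13], [0.008, -0.0024, 0.15], [0.008, -0.0024, 0.165], [0.008, -0.0024, 0.18], [0.008, -0.0024, 0.19], [0.008, -0.0024, 0.198], [0.008, -0.0024, 0.199], [0.008, -0.0024, 0.199], [0.008, -0.0024, 0.199], [0.008, -0.0024, 0.199], [0.008, -0.0024, 0.199], [0.008, -0.0024, 0.199], [0.008, -0.0024, 0.199], [0.008, -0.0024, 0.199]]' --rot '[[0, 0, 0], [0, 0, 0], [0, 0, 0], [0, 0, 0], [0, 0, 0], [0, 0, 0], [0, 0, 0], [0, 0, 0], [0, 0, 0], [0, 0, 0], [0, 0, 0], [0, 0, 0], [0, 0, 0], [0, 0, 0], [0, 0, 0], [0, 0, 0], [0, 0, 0]]' --grip '[0.0854, 0.0854, 0.0854, 0.0854, 0.0854, 0.0854, 0.0854, 0.0854, 0.0854, 0.0854, 0.0854, 0.05, 0.05, 0.05, 0.05, 0.05, 0.05]' --newtons 40

```text
time_s: 10.7
position: [397.2, 239.0, 37.1]
eef_rot: [0.0, 0.651, 0.759, 0.001]
ft_force: [-0.3, -1.2, 6.3]
opening: 60.4
grip_force: 42.1
```

Run:
```python
from h import *
plan(642.3,19,170,98.7)
```

```text
t 10.7 pos [397.2 239.   37.1] head 98.76 tilt [ 1.3e-03  4.0e-04 -1.0e+00] -> xyz [-254.7  208.9 -132.7] rotz 0.06 j [-0.19  0.6  -0.6   2.15  0.63  0.58 -1.1 ] open 60.4 F [-0.3 -1.2  6.3]
```

Request:
apply_moves --xyz '[[0, 0, -0.01], [0, 0, -0.03], [0, 0, -0.06], [0, 0, -0.09], [0, 0, -0.115], [-0.01, 0.008, -0.13], [-0.028, 0.023, -0.133], [-0.05, 0.041, -0.133], [-0.075, 0.062, -0.133], [-0.1, 0.083, -0.133], [-0.125, 0.103, -0.133], [-0.15, 0.124, -0.133], [-0.175, 0.145, -0.133], [-0.2, 0.165, -0.133], [-0.222, 0.183, -0.133], [-0.24, 0.198, -0.133], [-0.25, 0.206, -0.133], [-0.2535, 0.2094, -0.133], [-0.2535, 0.2094, -0.133], [-0.2535, 0.2094, -0.133]]' --rot '[[0, 0, 0], [0, 0, 0], [0, 0, 0], [0, 0, 0], [0, 0, 0], [0, 0, 0], [0, 0, 0], [0, 0, 0], [0, 0, 0], [0, 0, 0], [0, 0, 0], [0, 0, 0], [0, 0, 0], [0, 0, 0], [0, 0, 0], [0, 0, 0], [0, 0, 0], [0, 0, 0], [0, 0, 0], [0, 0, 0]]' --grip '[0.05, 0.05, 0.05, 0.05, 0.05, 0.05, 0.05, 0.05, 0.05, 0.05, 0.05, 0.05, 0.05, 0.05, 0.05, 0.05, 0.05, 0.05, 0.05, 0.05]'

```text
time_s: 12.7
position: [641.5, 21.6, 169.6]
eef_rot: [-0.0, 0.65, 0.76, 0.0]
ft_force: [0.1, 0.3, -1.8]
opening: 60.3
grip_force: 44.3
```

Run:
```python
from h import *
plan(642.8,20.3,59,98.7)
c=snap('wrist','w4');w=cloud(c)
k=(w[...,2]>195)&(w[...,2]<225)&(np.hypot(w[...,0]-642,w[...,1]-20)<45)&(c['frame'].max(2)>80); t=w[k]
if len(t)>10: print('roll top',np.median(t,0),cv2.minAreaRect(t[:,:2].astype(np.float32)))
# turntable disc: grey ring around spindle at z=22
for n in('scene','side'):
    s=snap(n,n+'4')
    S=cloud(s); f=s['frame']
    k=(S[...,2]>130)&(S[...,2]<212)&(np.hypot(S[...,0]-642,S[...,1]-20)<40)&(f.min(2)>100); t=S[k]; print(n,k.sum(),np.median(t,0),t.min(0),t.max(0))
    k=(S[...,2]>70)&(S[...,2]<90)&(np.hypot(S[...,0]-642,S[...,1]-20)<25); t=S[k]; print(n,'spindle',k.sum(),np.median(t,0),t.min(0),t.max(0))
A,B=cv2.imread('pics/scene4.png')[180:320,270:450],cv2.imread('pics/side4.png')[130:290,290:440]
cv2.imwrite('pics/c4.png',np.hstack([cv2.resize(A,(400,400)),cv2.resize(B,(400,400))]))
```

```text
t 12.7 pos [641.5  21.6 169.6] head 98.86 tilt [-5.e-04  8.e-04 -1.e+00] -> xyz [ -1.6   1.1 110.6] rotz 0.16 j [ 0.34  0.66 -0.73  1.54  0.47  1.13 -0.33] open 60.3 F [ 0.1  0.3 -1.8]
roll top [638.30988915  30.36320446 208.33646938] ((636.8137817382812, 23.00530433654785), (61.420204162597656, 74.3287353515625), 65.12635040283203)
scene 69 [655.18957365   6.94803647 183.54374536] [623.87502672  -7.97128558 131.45100263] [672.23027645  50.73017652 209.88356708]
scene spindle 116 [648.90282676  19.29670296  78.39893501] [633.92495149   8.10686039  70.33893774] [656.70683159  32.7740546   88.95632293]
side 46 [649.3690135   39.91697989 207.22162656] [ 6.27303138e+02 -1.02609677e-01  1.37874554e+02] [679.9597766   48.90305243 210.37971048]
side spindle 92 [641.12209488  11.91366223  78.62502546] [630.47923186   3.27876801  70.34143965] [653.62771116  27.09209171  87.09945023]
```

View pics/c4.png

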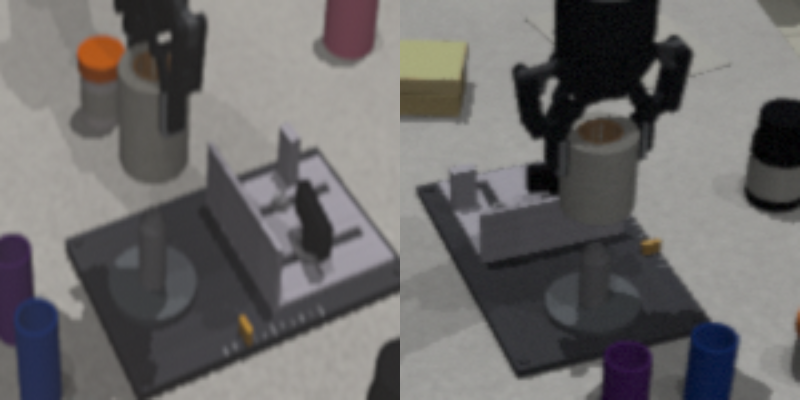

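The crop shows the roll hanging upright directly above the bare spindle in both views. Lowering it slowly.

Request:
apply_moves --xyz '[[-0.001, 0.001, 0.015], [-0.0015, 0.001, 0.03], [-0.0015, 0.001, 0.038], [-0.0015, 0.001, 0.042], [-0.0015, 0.001, 0.046], [-0.0015, 0.001, 0.05], [-0.0015, 0.001, 0.054], [-0.0015, 0.001, 0.058], [-0.0015, 0.001, 0.062], [-0.0015, 0.001, 0.066], [-0.0015, 0.001, 0.07], [-0.0015, 0.001, 0.07]]' --rot '[[0, 0, 0], [0, 0, 0], [0, 0, 0], [0, 0, 0], [0, 0, 0], [0, 0, 0], [0, 0, 0], [0, 0, 0], [0, 0, 0], [0, 0, 0], [0, 0, 0], [0, 0, 0]]' --grip '[0.05, 0.05, 0.05, 0.05, 0.05, 0.05, 0.05, 0.05, 0.05, 0.05, 0.05, 0.05]'

```text
time_s: 14.05
position: [643.3, 18.7, 98.6]
eef_rot: [-0.0, 0.651, 0.759, -0.0]
ft_force: [0.1, 0.8, -1.1]
opening: 60.5
grip_force: 44.3
```

Run:
```python
from h import *
plan(642.8,20.3,59,98.7); o=arm.get_obs(); print(o['moment'])
```

```text
t 14.05 pos [643.3  18.7  98.6] head 98.76 tilt [-1.e-03 -1.e-04 -1.e+00] -> xyz [ 1.7 -0.2 39.6] rotz 0.06 j [ 0.32  0.73 -0.69  1.61  0.53  1.   -0.38] open 60.5 F [ 0.1  0.8 -1.1]
[ 0.04109732  0.0555005  -0.01196513]
```

Request:
apply_moves --xyz '[[0.0008, 0, 0.006], [0.0008, 0, 0.012], [0.0008, 0, 0.018], [0.0008, 0, 0.023], [0.0008, 0, 0.028], [0.0008, 0, 0.032], [0.0008, 0, 0.035], [0.0008, 0, 0.037], [0.0008, 0, 0.037], [0.0008, 0, 0.037]]' --rot '[[0, 0, 0], [0, 0, 0], [0, 0, 0], [0, 0, 0], [0, 0, 0], [0, 0, 0], [0, 0, 0], [0, 0, 0], [0, 0, 0], [0, 0, 0]]' --grip '[0.05, 0.05, 0.05, 0.05, 0.05, 0.05, 0.05, 0.05, 0.05, 0.05]'

```text
time_s: 15.05
position: [643.6, 19.6, 62.4]
eef_rot: [0.0, 0.651, 0.759, 0.0]
ft_force: [0.4, -0.1, -1.6]
opening: 60.1
grip_force: 44.3
```

Run:
```python
from h import *
plan(642.8,20.3,59,98.7)
c=snap('wrist','w5'); w=cloud(c)
k=(abs(w[...,2]-98)<9)&(np.hypot(w[...,0]-642,w[...,1]-20)<35)&(c['frame'].max(2)>80); print('top z',k.sum(),np.percentile(w[k][:,2],[10,50,90]))
```

```text
t 15.05 pos [643.6  19.6  62.4] head 98.76 tilt [ 2.e-04  1.e-04 -1.e+00] -> xyz [ 0.8 -0.7  3.4] rotz 0.06 j [ 0.31  0.77 -0.66  1.64  0.57  0.93 -0.41] open 60.1 F [ 0.4 -0.1 -1.6]
top z 15311 [ 96.21173012 101.13006661 101.97376413]
```

Top is at 101, so about 3 mm remain. I'll creep down until contact shows in the force.

Request:
apply_moves --xyz '[[0, 0, 0.001], [0, 0, 0.002], [0, 0, 0.003], [0, 0, 0.0035], [0, 0, 0.0035]]' --rot '[[0, 0, 0], [0, 0, 0], [0, 0, 0], [0, 0, 0], [0, 0, 0]]' --grip '[0.05, 0.05, 0.05, 0.05, 0.05]'

```text
time_s: 15.6
position: [643.5, 19.5, 59.2]
eef_rot: [0.0, 0.651, 0.759, 0.0]
ft_force: [-2.0, 0.1, 3.6]
opening: 60.3
grip_force: 44.7
```

Request:
apply_moves --xyz '[[0, 0, 0.0007], [0, 0, 0.0007]]' --rot '[[0, 0, 0], [0, 0, 0]]' --grip '[0.05, 0.05]'

```text
time_s: 15.8
position: [643.5, 19.6, 59.1]
eef_rot: [0.0, 0.651, 0.759, -0.0]
ft_force: [-2.3, -1.4, 8.4]
opening: 60.4
grip_force: 45.4
```

Run:
```python
from h import *
plan(642.8,20.3,59,98.7)
c=snap('wrist','w6'); w=cloud(c)
k=(abs(w[...,2]-98)<9)&(np.hypot(w[...,0]-642,w[...,1]-20)<35)&(c['frame'].max(2)>80); print('top z',k.sum(),np.percentile(w[k][:,2],[10,50,90]))
```

```text
t 15.8 pos [643.5  19.6  59.1] head 98.75 tilt [ 6.e-04 -5.e-04 -1.e+00] -> xyz [ 0.8 -0.6  0.1] rotz 0.05 j [ 0.31  0.77 -0.66  1.65  0.57  0.92 -0.42] open 60.4 F [-2.3 -1.4  8.4]
top z 14612 [95.28502951 97.96000403 98.76740874]
```

Seated: top at 98 and the contact force is rising. I'll release, rise, and turn to hover over the fence tab.

Request:
apply_moves --xyz '[[0, 0, 0], [0, 0, 0], [0, 0, 0], [0, 0, 0], [0, 0, -0.01], [0, 0, -0.04], [0, 0, -0.08], [0, 0, -0.12], [0, 0, -0.15], [0.03, -0.01, -0.15], [0.06, -0.02, -0.15], [0.1, -0.033, -0.15], [0.14, -0.046, -0.15], [0.165, -0.055, -0.15], [0.174, -0.0577, -0.15], [0.174, -0.0577, -0.15], [0.174, -0.0577, -0.15], [0.174, -0.0577, -0.15], [0.174, -0.0577, -0.15], [0.174, -0.0577, -0.15]]' --rot '[[0, 0, 0], [0, 0, 0], [0, 0, 0], [0, 0, 0], [0, 0, 0], [0, 0, 0], [0, 0, 0], [0, 0, -7], [0, 0, -14], [0, 0, -22], [0, 0, -30], [0, 0, -38], [0, 0, -46], [0, 0, -54], [0, 0, -62], [0, 0, -70], [0, 0, -78], [0, 0, -86], [0, 0, -89.9], [0, 0, -89.9]]' --grip '[0.066, 0.072, 0.078, 0.08, 0.08, 0.08, 0.08, 0.08, 0.08, 0.08, 0.08, 0.08, 0.08, 0.08, 0.08, 0.08, 0.08, 0.08, 0.08, 0.08]'

```text
time_s: 17.85
position: [560.0, 182.7, 208.5]
eef_rot: [0.0, -0.076, 0.997, 0.0]
ft_force: [0.3, -0.5, -0.2]
opening: 80.0
grip_force: 0.0
```

```bash
cat > m.py <<'E'
from h import *
def meas(tag,near,yaw=8.65):
    c=snap('wrist',tag); w=cloud(c); f=c['frame'].astype(int); g=f.max(2); y=np.radians(yaw); ex=np.array([np.cos(y),np.sin(y)]); ey=np.array([-ex[1],ex[0]])
    def rect(n,cx,cy,r,zl,zh,m):
        k=(w[...,2]>zl)&(w[...,2]<zh)&(np.hypot(w[...,0]-cx,w[...,1]-cy)<r)&m; t=w[k]
        if len(t)<15: print(n,'none'); return
        a=t[:,:2]@ey; b=t[:,:2]@ex; p=cv2.minAreaRect(t[:,:2].astype(np.float32))
        print(n,len(t),'z',np.median(t[:,2]).round(1),'rect',np.round(np.hstack([np.ravel(q) for q in p]),1),'sx',np.percentile(b,[2,98]).round(1),'sy',np.percentile(a,[2,50,98]).round(1))
    px,py=near
    rect('plate',px,py,75,68,76,g>60)
    rect('mark',712.7,86.7,16,20,31,(f[...,0]-f[...,2]>40))
    rect('knob',647.5,176.4,36,58,70,g<60)
    rect('tab',px-69,py+71,22,58,70,g>60)
    return c
E
python3 - <<'E'
from m import *
plan(558.3,183.4,31,188.65); meas('w7',(627.1,112.6))
E
```

```text
t 17.85 pos [560.  182.7 208.5] head -171.3 tilt [ 0.e+00  3.e-04 -1.e+00] -> xyz [  1.6   0.9 177.5] rotz 0.05 j [ 0.3   0.69 -1.18  1.63  0.66  1.28  0.72] open 80.0 F [ 0.3 -0.5 -0.2]
plate 911 z 71.4 rect [626.9 112.2 139.9   6.5   8.9] sx [568.8 703.6] sy [13.8 16.9 19.6]
mark none
knob 806 z 63.2 rect [647.  176.3  13.9  63.7  89.7] sx [635.6 694.9] sy [67.7 77.3 86.2]
tab 343 z 63.8 rect [556.7 187.2  24.2  11.6   7. ] sx [567.1 590.3] sy [ 95.8 101.2 106.7]
```

View pics/w7.png

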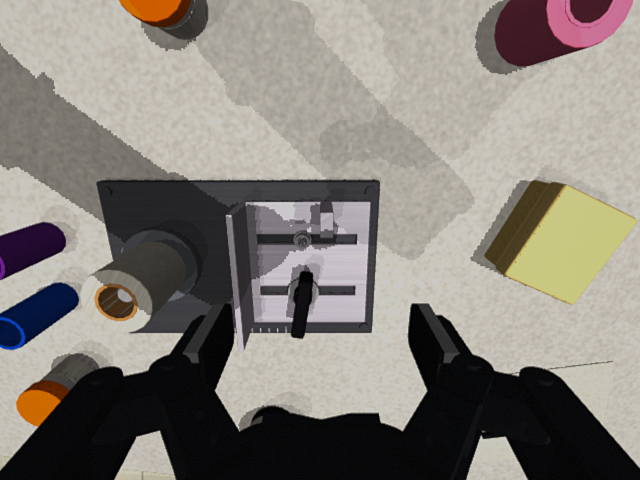

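The wrist view shows the tall roll on the spindle (115,302), the tab (325,225), the knob bar (303,305) and the plate top (238,275). I'll grip the tab.

Request:
apply_moves --xyz '[[0.0027, 0.005, 0.03], [0.0027, 0.005, 0.07], [0.0027, 0.005, 0.1], [0.0027, 0.005, 0.12], [0.0027, 0.005, 0.14], [0.0027, 0.005, 0.155], [0.0027, 0.005, 0.168], [0.0027, 0.005, 0.175], [0.0027, 0.005, 0.177], [0.0027, 0.005, 0.177], [0.0027, 0.005, 0.177], [0.0027, 0.005, 0.177], [0.0027, 0.005, 0.177], [0.0027, 0.005, 0.177], [0.0027, 0.005, 0.177], [0.0027, 0.005, 0.177]]' --rot '[[0, 0, 0], [0, 0, 0], [0, 0, 0], [0, 0, 0], [0, 0, 0], [0, 0, 0], [0, 0, 0], [0, 0, 0], [0, 0, 0], [0, 0, 0], [0, 0, 0], [0, 0, 0], [0, 0, 0], [0, 0, 0], [0, 0, 0], [0, 0, 0]]' --grip '[0.05, 0.05, 0.05, 0.05, 0.05, 0.05, 0.05, 0.05, 0.05, 0.05, 0.03, 0.02, 0.01, 0.005, 0.005, 0.005]' --newtons 40

```text
time_s: 19.5
position: [556.8, 187.4, 31.7]
eef_rot: [0.0, -0.075, 0.997, 0.0]
ft_force: [-1.0, -1.9, 5.7]
opening: 11.5
grip_force: 39.5
```

Run:
```python
from m import *
plan(556.6,187.3,31,188.65); meas('w8',(627.1,112.6))
```

```text
t 19.5 pos [556.8 187.4  31.7] head -171.34 tilt [ 9.e-04  1.e-04 -1.e+00] -> xyz [ 0.2 -0.1  0.7] rotz 0.01 j [ 0.21  0.87 -1.01  1.82  0.9   0.98  0.52] open 11.5 F [-1.  -1.9  5.7]
plate 1345 z 71.6 rect [577.3 104.7  39.4   7.2   7.5] sx [567.6 603. ] sy [13.7 16.9 19.6]
mark none
knob none
tab 1754 z 63.7 rect [557.4 187.3  25.3  22.5   7.9] sx [567.2 590.6] sy [ 93.5 101.6 109.1]
```

Tab gripped. Sliding it about 36 mm first.

Request:
apply_moves --xyz '[[0, -0.002, 0], [0, -0.005, 0], [0, -0.008, 0], [0, -0.012, 0], [0, -0.016, 0], [0, -0.02, 0], [0, -0.024, 0], [0, -0.028, 0], [0, -0.031, 0], [0, -0.034, 0], [0, -0.036, 0], [0, -0.036, 0], [0, -0.036, 0]]' --rot '[[0, 0, 0], [0, 0, 0], [0, 0, 0], [0, 0, 0], [0, 0, 0], [0, 0, 0], [0, 0, 0], [0, 0, 0], [0, 0, 0], [0, 0, 0], [0, 0, 0], [0, 0, 0], [0, 0, 0]]' --grip '[0.005, 0.005, 0.005, 0.005, 0.005, 0.005, 0.005, 0.005, 0.005, 0.005, 0.005, 0.005, 0.005]'

```text
time_s: 20.85
position: [562.3, 152.0, 31.7]
eef_rot: [0.0, -0.076, 0.997, 0.0]
ft_force: [-0.2, 0.9, 7.1]
opening: 11.4
grip_force: 39.9
```

Run:
```python
from m import *
plan(556.6,187.3,31,188.65)
c=meas('w9',(632.5,77)); 
y=np.radians(8.65);ey=np.array([-np.sin(y),np.cos(y)])
for n in('scene','side'):
    s=snap(n,n+'9'); w=cloud(s); f=s['frame'].astype(int)
    k=(f[...,0]-f[...,2]>50)&(np.hypot(w[...,0]-712.5,w[...,1]-87)<22)&(w[...,2]>14)&(w[...,2]<32); print(n,'mark',k.sum(),w[k].mean(0).round(1),(w[k][:,:2]@ey).mean())
    k=(w[...,2]>67)&(w[...,2]<76)&(np.hypot(w[...,0]-632.5,w[...,1]-77)<75)&(abs(w[...,:2]@ey+19.5)<12); 
    if k.sum(): print('plate',k.sum(),w[k].mean(0).round(1),np.percentile(w[k][:,:2]@ey,[5,50,95]))
```

```text
t 20.85 pos [562.3 152.   31.7] head -171.34 tilt [ 9.e-04  8.e-04 -1.e+00] -> xyz [ 0.3 35.7  0.7] rotz 0.01 j [ 0.27  0.87 -1.02  1.84  0.9   0.98  0.57] open 11.4 F [-0.2  0.9  7.1]
plate 2532 z 71.6 rect [596.8  57.5  28.7  68.4  52.8] sx [567.9 625.6] sy [-63.5 -21.4 -16.2]
mark none
knob none
tab 2068 z 63.7 rect [563.2 148.4  25.5  31.3   8.3] sx [566.9 590.6] sy [54.5 65.7 76.5]
scene mark 24 [713.8  88.   25.5] -20.364185142270244
plate 184 [639.   79.1  71. ] [-20.38816351 -18.35730429 -14.53114479]
side mark 11 [713.4  84.3  25.1] -23.910929906889873
plate 128 [629.6  74.   70.2] [-25.09970455 -21.82414207 -17.29697197]
```

All views agree that about 2.5 mm remains. Finishing the slide, then releasing, rising and hovering over the knob to check.

Request:
apply_moves --xyz '[[0, -0.001, 0], [0, -0.002, 0], [0, -0.0025, 0], [0, -0.0025, 0], [0, -0.0025, 0], [0, -0.0025, 0], [0, -0.0025, 0], [0, -0.0025, 0], [0, -0.0025, -0.01], [0, -0.0025, -0.04], [0, -0.0025, -0.08], [0, -0.0025, -0.12], [-0.02, 0.003, -0.16], [-0.05, 0.008, -0.18], [-0.075, 0.011, -0.19], [-0.0877, 0.0137, -0.19], [-0.0877, 0.0137, -0.19], [-0.0877, 0.0137, -0.19]]' --rot '[[0, 0, 0], [0, 0, 0], [0, 0, 0], [0, 0, 0], [0, 0, 0], [0, 0, 0], [0, 0, 0], [0, 0, 0], [0, 0, 0], [0, 0, 0], [0, 0, 0], [0, 0, 0], [0, 0, 3], [0, 0, 6], [0, 0, 9.5], [0, 0, 9.5], [0, 0, 9.5], [0, 0, 9.5]]' --grip '[0.005, 0.005, 0.005, 0.005, 0.005, 0.02, 0.03, 0.04, 0.04, 0.04, 0.04, 0.04, 0.04, 0.04, 0.04, 0.04, 0.04, 0.04]'

```text
time_s: 22.8
position: [645.8, 178.6, 221.1]
eef_rot: [-0.0, 0.007, 1.0, -0.0]
ft_force: [-0.2, 0.1, -0.6]
opening: 39.9
grip_force: 0.0
```

Run:
```python
from m import *
plan(647.2,176.3,30,179.2)
c=meas('w10',(632.9,74.6)); f=c['frame'].astype(int); w=cloud(c)
k=(f[...,0]-f[...,2]>50)&(w[...,2]>14)&(w[...,2]<35)&(abs(w[...,0]-712)<25)&(abs(w[...,1]-87)<25); print(k.sum(), w[k].mean(0) if k.sum() else '')
v,u=np.where(k); print(u.mean(),v.mean())
cv2.imwrite('pics/c10.png',cv2.resize(c['frame'][60:320,120:420],(780,600),interpolation=cv2.INTER_CUBIC)[:,:,::-1])
```

```text
t 22.8 pos [645.8 178.6 221.1] head 179.21 tilt [-9.e-04 -0.e+00 -1.e+00] -> xyz [ -1.6  -2.3 191.1] rotz 0.01 j [ 0.22  0.77 -1.08  1.38  0.67  1.39  0.7 ] open 39.9 F [-0.2  0.1 -0.6]
plate 1300 z 71.7 rect [638.   40.4 139.4  76.4   8.4] sx [569.7 702. ] sy [-88.1 -21.2 -18.1]
mark 93 z 25.4 rect [712.9  86.5  17.1   6.1   9.8] sx [709.2 726.1] sy [-24.3 -20.4 -18.8]
knob 937 z 63.4 rect [647.1 175.9  13.1  63.1  89.4] sx [635.9 695.9] sy [67.8 77.1 86.2]
tab 420 z 64.0 rect [562.7 149.9  23.9  12.    8.3] sx [567.6 590.3] sy [57.9 63.8 69.5]
95 [712.56352114  87.20858831  24.20012625]
239.56842105263158 273.4421052631579
```

View pics/c10.png

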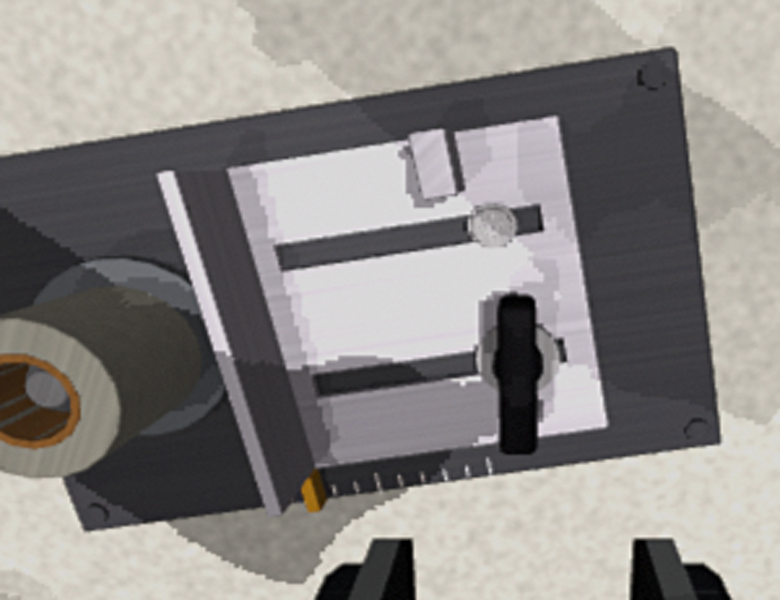

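Run:
```python
from m import *
c=load('w10'); w=cloud(c); f=c['frame'].astype(int)
for yaw in(8.5,8.65,8.8):
    y=np.radians(yaw);ex=np.array([np.cos(y),np.sin(y)]);ey=np.array([-ex[1],ex[0]]); a=w[...,:2]@ey;b=w[...,:2]@ex
    k=(w[...,2]>68)&(w[...,2]<76)&(abs(a+21)<8)&(b>560)&(b<712)
    print(yaw,'plate',k.sum(),np.percentile(a[k],[2,50,98]),'right end',np.percentile(a[k&(b>680)],[2,50,98]),'slope deg',np.degrees(np.polyfit(b[k],a[k],1)[0]))
    k=(f[...,0]-f[...,2]>50)&(w[...,2]>23)&(w[...,2]<30)&(abs(a+21)<12)&(abs(b-718)<14); print('  mark',k.sum(),np.percentile(a[k],[2,50,98]))
```

```text
8.5 plate 1184 [-22.44259927 -18.79839942 -16.35658949] right end [-22.03334053 -18.67691794 -16.22464025] slope deg 0.20039349994401523
  mark 77 [-22.43146501 -19.35009345 -16.99134278]
8.65 plate 1184 [-24.05605205 -20.48034797 -18.01666113] right end [-23.833427   -20.48608951 -18.03089302] slope deg 0.050714779606138814
  mark 77 [-24.31723989 -21.24065227 -18.88193982]
8.8 plate 1184 [-25.65228504 -22.16184161 -19.6571191 ] right end [-25.63489992 -22.30435366 -19.84601801] slope deg -0.0989632500189778
  mark 77 [-26.204521   -23.1065396  -20.77240744]
```

Plate and mark agree within about 0.5 mm across the measurements; the crop shows the brass mark (313,490) beside the plate's foot. Now gripping the knob.

Request:
apply_moves --xyz '[[-0.0013, -0.0024, 0.03], [-0.0013, -0.0024, 0.07], [-0.0013, -0.0024, 0.11], [-0.0013, -0.0024, 0.13], [-0.0013, -0.0024, 0.15], [-0.0013, -0.0024, 0.165], [-0.0013, -0.0024, 0.178], [-0.0013, -0.0024, 0.188], [-0.0013, -0.0024, 0.19], [-0.0013, -0.0024, 0.19], [-0.0013, -0.0024, 0.19], [-0.0013, -0.0024, 0.19], [-0.0013, -0.0024, 0.19], [-0.0013, -0.0024, 0.19], [-0.0013, -0.0024, 0.19]]' --rot '[[0, 0, 0], [0, 0, 0], [0, 0, 0], [0, 0, 0], [0, 0, 0], [0, 0, 0], [0, 0, 0], [0, 0, 0], [0, 0, 0], [0, 0, 0], [0, 0, 0], [0, 0, 0], [0, 0, 0], [0, 0, 0], [0, 0, 0]]' --grip '[0.04, 0.04, 0.04, 0.04, 0.04, 0.04, 0.04, 0.04, 0.04, 0.04, 0.02, 0.01, 0.005, 0.005, 0.005]'

```text
time_s: 24.35
position: [648.3, 176.8, 32.1]
eef_rot: [0.001, 0.007, 1.0, 0.001]
ft_force: [-0.6, 0.9, 6.5]
opening: 16.9
grip_force: 39.2
```

Run:
```python
from h import *
plan(647.15,176.1,31,108.5); print(arm.get_obs()['moment'])
```

```text
t 24.35 pos [648.3 176.8  32.1] head 179.17 tilt [ 0.0014  0.001  -1.    ] -> xyz [ 1.1 -0.7  1.1] rotz 70.67 j [ 0.19  0.95 -0.97  1.58  0.86  1.08  0.55] open 16.9 F [-0.6  0.9  6.5]
[0.10961461 0.1156375  0.03794957]
```

Request:
apply_moves --xyz '[[0.001, 0, 0], [0.001, 0, 0], [0.001, 0, 0], [0.001, 0, 0], [0.001, 0, 0], [0.001, 0, 0], [0.001, 0, 0], [0.001, 0, 0], [0.001, 0, 0], [0.001, 0, 0], [0.001, 0, 0], [0.001, 0, 0], [0.001, 0, 0], [0.001, 0, 0], [0.001, 0, 0], [0.001, 0, 0], [0.001, 0, 0]]' --rot '[[0, 0, 3], [0, 0, 8], [0, 0, 13], [0, 0, 18], [0, 0, 23], [0, 0, 28], [0, 0, 33], [0, 0, 38], [0, 0, 43], [0, 0, 48], [0, 0, 53], [0, 0, 58], [0, 0, 62], [0, 0, 66], [0, 0, 68], [0, 0, 68], [0, 0, 68]]' --grip '[0.005, 0.005, 0.005, 0.005, 0.005, 0.005, 0.005, 0.005, 0.005, 0.005, 0.005, 0.005, 0.005, 0.005, 0.005, 0.005, 0.005]'

```text
time_s: 26.05
position: [648.6, 177.3, 32.2]
eef_rot: [0.001, 0.565, 0.825, 0.002]
ft_force: [4.8, 3.3, 2.4]
opening: 17.1
grip_force: 39.2
```

Run:
```python
from h import *
plan(647.15,176.1,31,108.5); print(arm.get_obs()['moment'])
```

```text
t 26.05 pos [648.6 177.3  32.2] head 111.19 tilt [ 0.0038  0.0022 -1.    ] -> xyz [-0.6 -1.8  1.2] rotz 2.69 j [ 0.07  0.85 -0.69  1.58  0.64  0.94 -0.47] open 17.1 F [4.8 3.3 2.4]
[ 0.67876448 -0.97717051 -0.01467439]
```

Request:
apply_moves --xyz '[[0, -0.001, 0], [0, -0.001, 0], [0, -0.001, 0], [0, -0.001, 0], [0, -0.001, 0]]' --rot '[[0, 0, 1.5], [0, 0, 3], [0, 0, 4.5], [0, 0, 5.5], [0, 0, 5.5]]' --grip '[0.005, 0.005, 0.005, 0.005, 0.005]'

```text
time_s: 26.55
position: [648.6, 177.3, 32.2]
eef_rot: [0.001, 0.604, 0.797, 0.003]
ft_force: [7.9, 5.0, 0.8]
opening: 16.8
grip_force: 39.1
```

Run:
```python
from h import *
plan(647.15,176.1,31,108.5); print(arm.get_obs()['moment'])
```

```text
t 26.55 pos [648.6 177.3  32.2] head 105.69 tilt [ 0.0056  0.0032 -1.    ] -> xyz [-0.8 -1.7  1.2] rotz -2.81 j [ 0.06  0.84 -0.67  1.59  0.62  0.92 -0.55] open 16.8 F [7.9 5.  0.8]
[ 0.81512143 -1.69803068  0.22430637]
```

Request:
apply_moves --xyz '[[0, 0, 0], [0, 0, 0], [0, 0, 0]]' --rot '[[0, 0, 1.5], [0, 0, 3], [0, 0, 3]]' --grip '[0.005, 0.005, 0.005]'

```text
time_s: 26.85
position: [648.3, 178.7, 32.2]
eef_rot: [0.0, 0.625, 0.781, 0.004]
ft_force: [7.5, 6.6, 0.2]
opening: 16.8
grip_force: 40.9
```

Run:
```python
from h import *
plan(647.15,176.1,31,108.5); print(arm.get_obs()['moment'])
```

```text
t 26.85 pos [648.3 178.7  32.2] head 102.69 tilt [ 0.0053  0.0054 -1.    ] -> xyz [-2.3 -1.7  1.2] rotz -5.81 j [ 0.06  0.84 -0.65  1.59  0.6   0.92 -0.59] open 16.8 F [7.5 6.6 0.2]
[ 1.53012441 -1.61618513 -0.05100603]
```

Past the expected stop angle. Releasing and rising to look.

Request:
apply_moves --xyz '[[0, 0, 0], [0, 0, 0], [0, 0, 0], [0, 0, 0], [0, 0, -0.02], [0, 0, -0.06], [0, 0, -0.1], [0, 0, -0.14], [0, 0, -0.18], [0, 0, -0.18], [0, 0, -0.18]]' --rot '[[0, 0, 0], [0, 0, 0], [0, 0, 0], [0, 0, 0], [0, 0, 0], [0, 0, 0], [0, 0, 0], [0, 0, 0], [0, 0, 0], [0, 0, 0], [0, 0, 0]]' --grip '[0.02, 0.03, 0.04, 0.045, 0.045, 0.045, 0.045, 0.045, 0.045, 0.045, 0.045]'

```text
time_s: 27.95
position: [646.0, 175.4, 211.9]
eef_rot: [0.001, 0.625, 0.781, 0.0]
ft_force: [-1.2, -0.4, -0.9]
opening: 45.0
grip_force: 0.0
```

Run:
```python
from m import *
plan(647.15,176.1,31,108.5)
c=meas('w11',(632.9,74.6)); w=cloud(c); f=c['frame'].astype(int)
y=np.radians(8.7);ex=np.array([np.cos(y),np.sin(y)]);ey=np.array([-ex[1],ex[0]]); a=w[...,:2]@ey;b=w[...,:2]@ex
k=(w[...,2]>58)&(w[...,2]<70)&(np.hypot(w[...,0]-647.5,w[...,1]-176.4)<36)&(f.max(2)<60)
p=w[k][:,:2]; p=p-p.mean(0); v=np.linalg.svd(p,full_matrices=False)[2][0]; h=np.degrees(np.arctan2(v[1],v[0]))%180-180; print('bar',h,'knob rad',np.radians(8.7-h))
k=(w[...,2]>68)&(w[...,2]<76)&(abs(a+22)<8)&(b>560)&(b<712); print('plate',k.sum(),np.percentile(a[k],[2,50,98]))
k=(f[...,0]-f[...,2]>50)&(w[...,2]>23)&(w[...,2]<30)&(abs(a+22)<12)&(abs(b-718)<14); print('  mark',k.sum(),np.percentile(a[k],[2,50,98]) if k.sum() else '')
```

```text
t 27.95 pos [646.  175.4 211.9] head 102.64 tilt [ 1.4e-03 -3.0e-04 -1.0e+00] -> xyz [  0.5   1.  180.9] rotz -5.86 j [ 0.1   0.67 -0.75  1.4   0.46  1.25 -0.47] open 45.0 F [-1.2 -0.4 -0.9]
plate 739 z 71.9 rect [638.5  40.8 139.6  76.7   8.4] sx [570. 704.] sy [-88.  -21.1 -17.8]
mark 88 z 25.1 rect [711.4  86.9  14.2   6.9   7. ] sx [709.4 723.1] sy [-24.3 -20.  -18.1]
knob 1011 z 63.7 rect [647.7 176.9  14.   63.8  21.8] sx [656.2 677.9] sy [ 48.8  79.6 107.8]
tab 373 z 64.0 rect [562.9 150.4  24.3  12.9   8.1] sx [567.6 590.9] sy [58.5 64.9 69.9]
bar -68.44782188386542 knob rad 1.346483502615586
plate 739 [-24.21115238 -20.0290812  -18.00942334]
  mark 69 [-24.9267745  -21.35035497 -18.94441479]
```

View pics/w11.png

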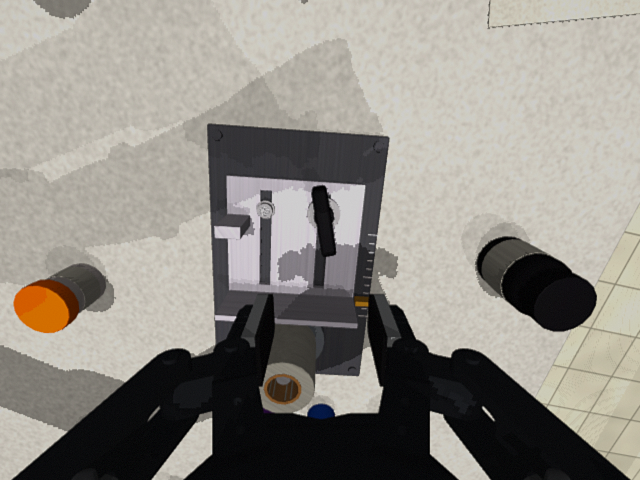

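The view shows the knob bar at (324,221), angle about 1.345 rad, slightly short of the 1.4 stop, so the pads slipped on the hub. I'll regrip along the bar, harder, and finish the turn.

Request:
apply_moves --xyz '[[0.0008, 0.0017, 0.04], [0.0008, 0.0017, 0.08], [0.0008, 0.0017, 0.12], [0.0008, 0.0017, 0.14], [0.0008, 0.0017, 0.16], [0.0008, 0.0017, 0.172], [0.0008, 0.0017, 0.18], [0.0008, 0.0017, 0.18], [0.0008, 0.0017, 0.18], [0.0008, 0.0017, 0.18], [0.0008, 0.0017, 0.18], [0.0008, 0.0017, 0.18], [0.0008, 0.0017, 0.18], [0.0008, 0.0017, 0.18]]' --rot '[[0, 0, -5], [0, 0, -9], [0, 0, -9], [0, 0, -9], [0, 0, -9], [0, 0, -9], [0, 0, -9], [0, 0, -9], [0, 0, -9], [0, 0, -9], [0, 0, -9], [0, 0, -9], [0, 0, -9], [0, 0, -9]]' --grip '[0.045, 0.045, 0.045, 0.045, 0.045, 0.045, 0.045, 0.045, 0.045, 0.03, 0.015, 0.005, 0.005, 0.005]' --newtons 90

```text
time_s: 29.4
position: [648.7, 177.4, 32.6]
eef_rot: [0.001, 0.562, 0.827, 0.001]
ft_force: [2.2, 0.5, 6.2]
opening: 13.8
grip_force: 88.1
```

Run:
```python
from h import *
plan(647.15,176.1,31,108.5); print(arm.get_obs()['moment'])
```

```text
t 29.4 pos [648.7 177.4  32.6] head 111.64 tilt [ 0.0031  0.001  -1.    ] -> xyz [-0.6 -1.9  1.6] rotz 3.14 j [ 0.07  0.85 -0.69  1.58  0.64  0.94 -0.46] open 13.8 F [2.2 0.5 6.2]
[ 0.04279941 -0.26951787  0.06213877]
```

Request:
apply_moves --xyz '[[0, 0, 0], [0, 0, 0], [0, 0, 0], [0, 0, 0], [0, 0, 0]]' --rot '[[0, 0, 1], [0, 0, 2], [0, 0, 3], [0, 0, 4], [0, 0, 4]]' --grip '[0.005, 0.005, 0.005, 0.005, 0.005]'

```text
time_s: 29.9
position: [648.7, 177.4, 32.6]
eef_rot: [0.001, 0.59, 0.807, 0.001]
ft_force: [1.9, 0.8, 5.4]
opening: 13.8
grip_force: 88.2
```

Run:
```python
from h import *
plan(647.15,176.1,31,108.5); print(arm.get_obs()['moment'])
```

```text
t 29.9 pos [648.7 177.4  32.6] head 107.62 tilt [ 0.0032  0.001  -1.    ] -> xyz [-0.8 -1.9  1.6] rotz -0.88 j [ 0.06  0.85 -0.67  1.58  0.62  0.93 -0.52] open 13.8 F [1.9 0.8 5.4]
[ 0.06344865 -0.31297424  0.0057687 ]
```

A solid flat grip this time (13.8 mm). Continuing until the moment builds.

Request:
apply_moves --xyz '[[0, 0, 0], [0, 0, 0], [0, 0, 0]]' --rot '[[0, 0, 1], [0, 0, 2], [0, 0, 2]]' --grip '[0.005, 0.005, 0.005]'

```text
time_s: 30.2
position: [648.7, 177.4, 32.6]
eef_rot: [0.001, 0.604, 0.797, 0.001]
ft_force: [1.8, -0.7, 6.1]
opening: 14.1
grip_force: 88.4
```

Run:
```python
from h import *
plan(647.15,176.1,31,108.5); print(arm.get_obs()['moment'])
```

```text
t 30.2 pos [648.7 177.4  32.6] head 105.66 tilt [ 3.3e-03  9.0e-04 -1.0e+00] -> xyz [-0.8 -1.9  1.6] rotz -2.84 j [ 0.06  0.84 -0.66  1.58  0.61  0.93 -0.54] open 14.1 F [ 1.8 -0.7  6.1]
[ 0.03682997 -0.38436932  0.25786292]
```

Request:
apply_moves --xyz '[[0, 0, 0], [0, 0, 0], [0, 0, 0]]' --rot '[[0, 0, 1], [0, 0, 1.5], [0, 0, 1.5]]' --grip '[0.005, 0.005, 0.005]'

```text
time_s: 30.5
position: [648.7, 177.4, 32.6]
eef_rot: [0.001, 0.614, 0.789, 0.001]
ft_force: [1.1, -0.2, 5.4]
opening: 14.1
grip_force: 92.3
```

Run:
```python
from h import *
plan(647.15,176.1,31,108.5); print(arm.get_obs()['moment'])
```

```text
t 30.5 pos [648.7 177.4  32.6] head 104.22 tilt [ 3.5e-03  7.0e-04 -1.0e+00] -> xyz [-0.9 -1.9  1.6] rotz -4.28 j [ 0.06  0.84 -0.66  1.58  0.61  0.93 -0.57] open 14.1 F [ 1.1 -0.2  5.4]
[-0.07951146 -0.42023973  0.56015874]
```

The moment climbs from 0.01 to 0.26 to 0.56 N m, so the knob is on its stop. Releasing, rising clear and verifying.

Request:
apply_moves --xyz '[[0, 0, 0], [0, 0, 0], [0, 0, 0], [0, 0, 0], [0, 0, -0.02], [0, 0, -0.06], [0, 0, -0.1], [0, 0, -0.14], [0, 0, -0.18], [0, 0, -0.18], [0, 0, -0.18]]' --rot '[[0, 0, 0], [0, 0, 0], [0, 0, 0], [0, 0, 0], [0, 0, 0], [0, 0, 0], [0, 0, 0], [0, 0, 0], [0, 0, 0], [0, 0, 0], [0, 0, 0]]' --grip '[0.02, 0.03, 0.04, 0.045, 0.045, 0.045, 0.045, 0.045, 0.045, 0.045, 0.045]'

```text
time_s: 31.6
position: [647.5, 176.9, 211.9]
eef_rot: [0.001, 0.615, 0.789, 0.0]
ft_force: [-0.2, -0.3, -0.4]
opening: 45.3
grip_force: 0.0
```

Run:
```python
from m import *
plan(647.15,176.1,31,108.5)
c=meas('w12',(632.9,74.6)); w=cloud(c); f=c['frame'].astype(int)
y=np.radians(8.7);ex=np.array([np.cos(y),np.sin(y)]);ey=np.array([-ex[1],ex[0]]); a=w[...,:2]@ey;b=w[...,:2]@ex
k=(w[...,2]>58)&(w[...,2]<70)&(np.hypot(w[...,0]-647.5,w[...,1]-176.4)<36)&(f.max(2)<60)
p=w[k][:,:2]; p=p-p.mean(0); v=np.linalg.svd(p,full_matrices=False)[2][0]; h=np.degrees(np.arctan2(v[1],v[0]))%180-180; print('bar',h,'knob rad',np.radians(8.7-h))
k=(w[...,2]>68)&(w[...,2]<76)&(abs(a+22)<8)&(b>560)&(b<712); print('plate',k.sum(),np.percentile(a[k],[2,50,98]))
k=(f[...,0]-f[...,2]>50)&(w[...,2]>23)&(w[...,2]<30)&(abs(a+22)<12)&(abs(b-718)<14); print('  mark',k.sum(),np.percentile(a[k],[2,50,98]))
s=snap('side','s12'); W=cloud(s)
cv2.imwrite('pics/c12.png',cv2.resize(s['frame'][170:470,200:460],(520,600))[:,:,::-1])
```

```text
t 31.6 pos [647.5 176.9 211.9] head 104.14 tilt [ 0.0014  0.     -1.    ] -> xyz [ -0.6  -0.8 180.9] rotz -4.36 j [ 0.09  0.67 -0.75  1.39  0.46  1.26 -0.44] open 45.3 F [-0.2 -0.3 -0.4]
plate 720 z 71.9 rect [638.1  40.5 139.3  77.1   8.4] sx [569.3 704.2] sy [-90.5 -20.9 -17.7]
mark 110 z 25.2 rect [713.   86.7  17.7   6.6   7.4] sx [709.6 726.3] sy [-24.6 -20.  -18.3]
knob 1009 z 63.7 rect [647.7 177.   14.   63.6  18.4] sx [657.6 676.4] sy [ 48.3  79.5 108.1]
tab 373 z 64.0 rect [563.2 150.5  23.8  12.4   8.7] sx [567.9 590.9] sy [58.5 64.9 70. ]
bar -71.92367027034707 knob rad 1.4071485012598233
plate 739 [-24.17675083 -20.03654272 -17.98482562]
  mark 88 [-25.21705108 -21.56155625 -19.28833977]
```

View pics/c12.png

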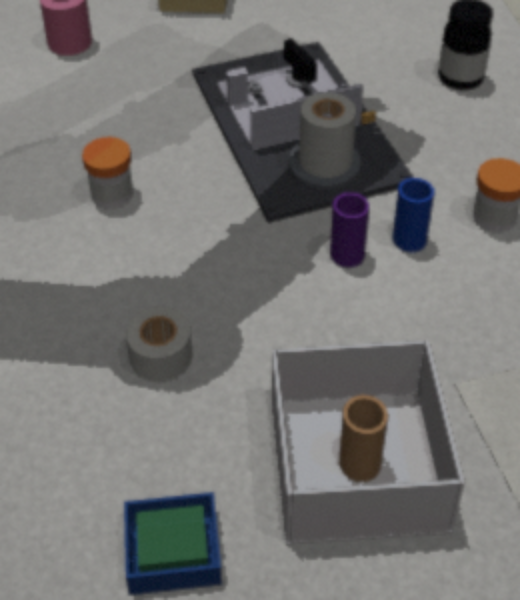

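The side view shows the core upright in the bin (363,437), the tall roll on the disc (327,135) and the short roll (160,345) untouched. The knob is at about 1.40 and the plate is in line with the mark to about 1 mm. Handing in.

```bash
python3 -c "
from station import arm
print(arm.finish_job())"
```

```text
the job is handed in; nothing more can be done
None
```

Job handed in at about 32 s: core in the bin, tall roll seated before release, fence within about 1 mm of the mark (possibly just short), and knob turned to its stop after a second, firmer grip.

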